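# Close a filter cassette on its dowels and hold it pressed

### The arm

A 6-joint arm with a two-finger parallel gripper is mounted at the origin on a cart in front of the work surface, level with it; the furniture and walls round the work are solid. World frame = base frame: x ahead of the robot, y to its left, z up, the work surface at z = 0. Lengths are in m, angles in rad, forces in N, time in s.
With the tool pointing down it reaches from about 0.375 to 0.975 m from the base axis. Payload 3.8 kg.
Tool frame: the origin (TCP) lies midway between the tips of the shut fingers; the grasp point (between the pads) lies 19 mm behind it; z points along the fingers, y is the line along which they close (so a half turn about z gives the same grasp; the last joint's range is limited). The gripper opens to 85 mm and grips with 20 to 120 N. Pads are 22 mm wide; open, the fingers measure 114 mm over their backs; the gripper's body (76 mm by 85 mm) begins 54 mm behind the grasp point. The pads swing forward as they close: fully open they stand 13 mm farther back than shut.
Start: joints at [1.102, 0.264, 1.604, -0, 1.274, -0.037], TCP at [0.282, 0.613, 0.231] pointing down, gripper open.
Joint ranges: [-2.63, 2.63], [-0.94, 2.18], [0.31, 2.57], [-1.31, 4.45], [0, 2.66], [-2.55, 2.55]. Speed limits (rad/s): [2.57, 2.57, 3.14, 3.14, 3.14, 3.14].

### API

Orientations are given as a rotation vector (axis times angle).
In Python, from workcell import read_state, vision, ticket gives the robot as it stands. The module is installed in compiled form; this text tells all that it offers.
- The arm moves only by the tool jog_arm, never from a script. Its arguments are lists of equal length, an entry for each row: "turn": the turn, a rotation vector about the tool's x, y, z in rad, a list of three; "delta_pos": the shift along the tool's x, y, z in m, a list of three; "gripper": the finger opening in m, from 0 to 0.0854. In form: {"turn": [[rx, ry, rz], ...], "delta_pos": [[dx, dy, dz], ...], "gripper": [gripper, ...]}. A call has 1 to 20 rows; each row shifts and turns the commanded pose from where the row before left it, along the tool's axes as they then stand; what a row does not reach is not made up. A row lasts 1/12 s, in which the tool goes at most 41.7 mm and 7.16 degrees, less where a joint would pass 70% of its speed; a pose out of reach is approached as far as the arm can. A call with a gripper value outside its range is refused whole. The fingers move at their own pace and stop on an object; "grip_force" is the grip in N (left out, the last holds). Time passes only in rows, so rows that do not move let the fingers close. It gives the time, the measured TCP pose, the force, the opening and the grip force at its end, in the units of the state.
- read_state(): the state, without advancing time (a new reading comes with each control period).
- vision.read_camera(name): name is "scene" or "top" or "wrist"; returns the picture (400x640x3 uint8, red, green, blue); there is no depth.
- vision.calibration(name): a dict with "vfov" (degrees; the focal length in pixels is half the picture's height over the tangent of half this angle, whatever the lens; pixels are square), "cx", "cy" (the principal point, pixels), "dist" ([k1, k2, p1, p2, k3] as OpenCV has them; the pictures are not rectified), "R" (3x3) and "t" (3): a world point X has camera coordinates R X + t; the wrist camera has in their place "mount" (4x4, takes a point from camera to tool coordinates, whose origin is the TCP and whose axes are the flange's). Camera axes: x right, y down, z forward; pixel columns grow to the right and rows downward; lengths in m; the calibration is good to about 2 mm. A picture is of the moment at which its call begins: read the wrist's pose just before it. calibration takes no time and is no camera call.
- ticket.finish_job(): hands the job in; it is judged then, once.
The state is a dict: "time": time; "q": joint angles; "joint_vel": joint speeds; "joint_torque": joint torques, N m; "tool_pos": TCP position; "tcp_rot": TCP orientation; "wrist_force": force on the tool from outside, world axes, zero at the start; "torque": the same for the moment, N m; "width": opening from 0.0 (shut) to 1.0 (fully open); "grip_force": force on a finger pad.
Only numpy, scipy, OpenCV 4.12 (cv2) and the standard library are available. Lean on these libraries where they do the work, as an engineer would, in place of code of your own. Each camera call takes 0.05 s, during which the arm holds its last target. There are 200 camera calls.

### The job

Gently lay the loose rectangular filter glass flat into the pocket of the lower cassette frame and let go of it; then set the cover frame with the bridge handle over it, thick dowel through the wide hole and thin dowel through the narrow hole, until it sits flush all round. Finish while still holding the cover and pressing it straight down onto the lower frame with a steady push of about 15 N; do not let go or lift. Do not disturb the timer, the casting tray or the petri dish.

Things in the scene. Friction and masses are not known exactly. Their poses are not given: they have to be found in the camera images.
- lower_frame: Lower cassette frame, grey plastic, fixed flat on the worktop, 80 (x) x 170 (y) mm. Origin: centre of its underside, 0 to 1.2 mm above the worktop; y runs along it to the thick dowel, within 0.3 rad of the robot's left; z up. Floor 8 mm thick, an end block at each end (|y| 38 to 85 mm, top at z = 18 mm).
- pocket (a point): Centre of the pocket's floor, 8 mm above the lower frame's origin, axes as that. Pocket: 50 (x) x 76 (y) mm, between the end blocks and four coned steel stubs (8 mm thick and high, at x = +-29, y = +-28 mm); between the stubs of each long side 48 mm are open to the outside, for a finger. Glass in it ends 2 mm below the end blocks' tops.
- thick_dowel (a point): Foot of the thick steel dowel (12 mm thick, 24 mm high, the top 8 mm tapering to 6 mm) on the top of the end block, at (0, +60, 18) mm of the lower frame, axes as the lower frame.
- thin_dowel (a point): Foot of the thin steel dowel (8 mm thick, 24 mm high, the top 8 mm tapering to 2 mm) on the top of the other end block, at (0, -60, 18) mm of the lower frame, axes as the lower frame.
- filter_glass: Loose flat rectangular filter glass, 44 (x) x 70 (y) x 8 (z) mm, about 60 g, lying flat on the worktop. Origin: centre of its underside. Its y axis (long side) starts within 0.4 rad of the robot's left.
- cover_frame: Cover: aluminium plate 80 (x) x 170 (y) x 12 (z) mm with a 40 x 64 mm window, a black bridge handle over it and a dowel hole near each end; about 250 g, flat on the worktop. Origin: centre of its underside; y runs along it to the wide hole, at first within 0.4 rad of the robot's left. Seated: origin 18 mm above the lower frame's, axes agree.
- handle (a point): Centre of the handle bar, 48 mm above the cover's underside. The bar is 16 mm thick (x), 96 mm long (y) and 16 mm high (z), on two posts at y = +-42 mm; 28 mm are free between the bar and the plate's top.
- wide_hole (a point): Centre of the wide hole (14 mm) at the cover's underside, at (0, +60, 0) mm of the cover; belongs on the thick dowel.
- narrow_hole (a point): Centre of the narrow hole (10 mm) at the cover's underside, at (0, -60, 0) mm of the cover; belongs on the thin dowel.
- timer: White digital timer, 60x64x20 mm, origin at the centre of its underside; leave it alone.
- casting_tray: Clear acrylic casting tray, 80x90x26 mm, origin at the centre of its underside; leave it alone.
- petri_dish: Round petri dish, 59 mm across, 15 mm high, origin at the centre of its underside; leave it alone.

How it is judged:
By the outcome, as a careful person would: the job done as asked, in the order asked, and still so for the second after the job is handed in, while the arm keeps its last pose, push and grip.
It also fails if it takes over 64 s, if anything falls off the work surface, if the arm or the gripper's body presses on something with over 40 N, if the wrist force passes 120 N, or if a joint passes its speed limit or range.

## Working session

There is one attempt and no reset: what is moved stays moved. The work goes in short steps, Python scripts to look and compute and a tool call to move; the robot and the scene stay as the last step left them, time stands still between calls to the robot, and variables do not carry over. Pictures are saved under pics/ and viewed, at most 12 in all, crops included, and the job is handed in when it is done.

Besides the shell and the picture viewer there is one more tool, called after ">>>" by a JSON object that holds its "op" and its "data", one argument or row to a line. jog_arm: Moves the arm, as the interface text tells. Its arguments: {"type":"object","properties":{"turn":{"type":"array","items":{"type":"array","items":{"type":"number"}}},"delta_pos":{"type":"array","items":{"type":"array","items":{"type":"number"}}},"gripper":{"type":"array","items":{"type":"number"}},"grip_force":{"type":"number"}},"required":["turn","delta_pos","gripper"]}

```bash
mkdir -p pics; cat > h.py <<'E'
import numpy as np, cv2
from workcell import read_state, vision, ticket
from scipy.spatial.transform import Rotation as R
def cam(name, st=None):
    c=vision.calibration(name); f=200/np.tan(np.radians(c['vfov'])/2)
    K=np.array([[f,0,c['cx']],[0,f,c['cy']],[0,0,1]]); D=np.array(c['dist'],float)
    if 'mount' in c:
        T=np.eye(4); T[:3,:3]=R.from_rotvec(st['tcp_rot']).as_matrix(); T[:3,3]=st['tool_pos']
        M=T@np.array(c['mount']); Rc=M[:3,:3].T; t=-Rc@M[:3,3]
    else: Rc=np.array(c['R']); t=np.array(c['t'])
    return K,D,Rc,t
def ray(C,uv):
    K,D,Rc,t=C
    p=cv2.undistortPointsIter(np.array(uv,float).reshape(-1,1,2),K,D,None,None,(3,50,1e-9)).reshape(-1,2)
    return -Rc.T@t, np.c_[p,np.ones(len(p))]@Rc
def onplane(C,uv,z):
    o,d=ray(C,uv); return o+d*((z-o[2])/d[:,2])[:,None]
def proj(C,X):
    K,D,Rc,t=C
    return cv2.projectPoints(np.array(X,float).reshape(-1,1,3),cv2.Rodrigues(Rc)[0],t,K,D)[0].reshape(-1,2)
def tri(C1,u1,C2,u2):
    A=[];b=[]
    for C,u in((C1,u1),(C2,u2)):
        o,d=ray(C,[u]); d=d[0]/np.linalg.norm(d); P=np.eye(3)-np.outer(d,d); A.append(P); b.append(P@o)
    A=np.vstack(A); b=np.hstack(b); X,r,_,_=np.linalg.lstsq(A,b,rcond=None); return X,np.sqrt(r)
E
python3 - <<'E'
from h import *
for n in('scene','top','wrist'):
    cv2.imwrite(f'pics/{n}0.png',vision.read_camera(n)[:,:,::-1])
    c=vision.calibration(n); print(n,c)
s=read_state();print(s)
E
```

```text
scene {'vfov': 48.2942786689125, 'cx': 312.7952705684572, 'cy': 195.00523912403187, 'dist': array([-0.09512491,  0.        ,  0.        ,  0.        ,  0.        ]), 'R': array([[ 0.64809515, -0.7615319 , -0.00646846],
       [-0.5800203 , -0.48808155, -0.65219081],
       [ 0.49350697,  0.42643354, -0.75802725]]), 't': array([-0.44483624,  0.34016186,  1.00270996])}
top {'vfov': 49.08222772911678, 'cx': 320.5343047965584, 'cy': 202.40712537260939, 'dist': array([-0.05281434,  0.        ,  0.        ,  0.        ,  0.        ]), 'R': array([[-0.00468909, -0.99987133, -0.01534061],
       [-0.99014473,  0.00678965, -0.1398832 ],
       [ 0.13996936,  0.0145335 , -0.99004917]]), 't': array([-0.07963096,  0.57813223,  1.14502952])}
wrist {'vfov': 70.8716253266894, 'cx': 320.1407260547087, 'cy': 201.8496053052956, 'dist': array([-0.04957315,  0.        ,  0.        ,  0.        ,  0.        ]), 'mount': array([[ 1.29330322e-03, -9.51954577e-01, -3.06236527e-01,
         7.86111716e-02],
       [ 9.99999081e-01,  1.35568813e-03,  8.97509932e-06,
         1.39653303e-03],
       [ 4.06617339e-04, -3.06236257e-01,  9.51955456e-01,
        -1.41926652e-01],
       [ 0.00000000e+00,  0.00000000e+00,  0.00000000e+00,
         1.00000000e+00]])}
{'time': 0.15, 'q': array([ 1.10208831e+00,  2.64588669e-01,  1.60506998e+00,  3.21530039e-07,
        1.27367610e+00, -3.68650838e-02]), 'joint_vel': array([ 0.0003573 , -0.00222274, -0.00434193, -0.00023172,  0.00048558,
       -0.00082859]), 'joint_torque': array([ 2.39096571e-04, -5.15909815e+01, -3.67955875e+01,  1.46124904e-05,
        8.07828183e-03, -2.12740878e-05]), 'tool_pos': array([0.28224404, 0.61253939, 0.23023702]), 'tcp_rot': array([-6.72985146e-01, -3.06821595e+00,  2.64901695e-03]), 'wrist_force': array([-0.54367574, -0.62842001,  0.22583382]), 'torque': array([ 0.0421957 ,  0.00433054, -0.01858609]), 'grip_force': 0.0, 'width': 1.001152059343931}
```

View pics/top0.png

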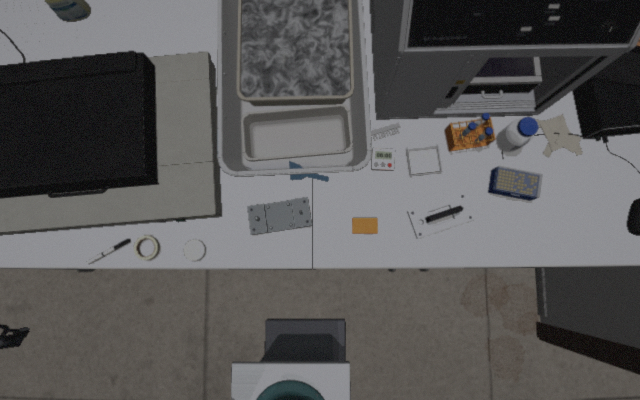

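View pics/scene0.png

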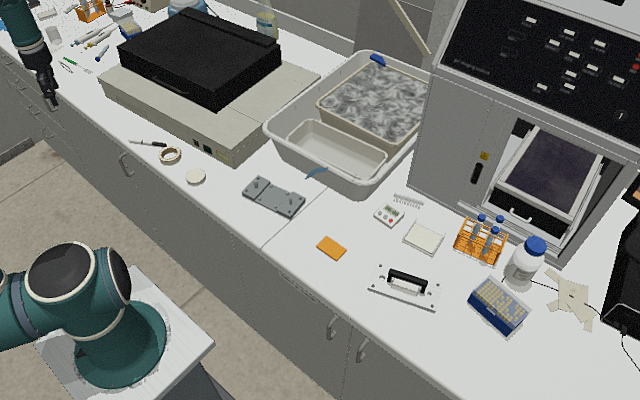

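The top view shows the lower frame at about (280,216), the orange glass at (365,226), and the cover at (440,216) with its black handle at (444,214). The timer is at (383,159), the tray at (424,161) and the petri dish at (194,251). The scene view shows the same objects, so I'll take rough positions from both.

```bash
python3 - <<'E'
from h import *
s=read_state()
T=cam('top');S=cam('scene')
for n,C,px in(('top',T,dict(frame=(280,216),glass=(365,226),handle=(444,214),timer=(383,159),tray=(424,161),petri=(194,251))),):
    for k,u in px.items(): print(k,onplane(C,[u],0.01).round(3))
print('handle',tri(T,(444,214),S,(408,280)))
it=cv2.imread('pics/top0.png');isc=cv2.imread('pics/scene0.png')
for im,C in((it,T),(isc,S)):
    h=cv2.cvtColor(im,cv2.COLOR_BGR2HSV); m=cv2.inRange(h,(8,150,120),(25,255,255))
    for c in cv2.findContours(m,0,2)[0]:
        if cv2.contourArea(c)>80:
            r=cv2.minAreaRect(c); P=onplane(C,cv2.boxPoints(r),0.008); print(r,P.mean(0).round(4),np.linalg.norm(P[1]-P[0]),np.linalg.norm(P[2]-P[1]))
w=cam('wrist',s); print(w[2].T, -w[2].T@w[3])
E
```

```text
frame [[0.545 0.03  0.01 ]]
glass [[ 0.516 -0.205  0.01 ]]
handle [[ 0.547 -0.424  0.01 ]]
timer [[ 0.704 -0.259  0.01 ]]
tray [[ 0.697 -0.374  0.01 ]]
petri [[0.449 0.267 0.01 ]]
handle (array([ 0.54589121, -0.41866382,  0.03449806]), array([0.00291635]))
((364.5, 225.5), (13.0, 23.0), 90.0) [ 0.5171 -0.2034  0.008 ] 0.06350240927853341 0.03593270142346722
((463.89599609375, 140.92799377441406), (13.416409492492676, 24.32842254638672), 79.69515228271484) [ 0.7558 -0.4906  0.008 ] 0.07045265998683699 0.03908238734037796
((331.0946044921875, 248.06756591796875), (26.50446128845215, 14.647202491760254), 35.53767776489258) [ 0.5149 -0.2084  0.008 ] 0.04452019378262428 0.07419162575416571
((479.8393249511719, 240.7596893310547), (46.172916412353516, 33.10511016845703), 24.623563766479492) [ 0.7887 -0.4984  0.008 ] 0.1162481768254894 0.12166919032487794
((90.44827270507812, 11.120685577392578), (17.26966667175293, 27.482912063598633), 68.19859313964844) [0.8246 1.522  0.008 ] 0.1387134970886751 0.2008542191982328
[[ 0.41736938  0.86536972  0.27737709]
 [ 0.90873439 -0.39672906 -0.12964514]
 [-0.00214743  0.30617202 -0.95197378]] [0.21154594 0.64693062 0.37216609]
```

```bash
cat >> h.py <<'E'
def plan(p,yaw,n,tilt0=True):
    """rows from the present pose to TCP p, tool z down, tool y at angle yaw (deg) from world x; constant twist"""
    s=read_state(); A=R.from_rotvec(s['tcp_rot']); y=np.radians(yaw)
    B=R.from_matrix(np.c_[[-np.sin(y),np.cos(y),0],[np.cos(y),np.sin(y),0],[0,0,-1]])
    w=(A.inv()*B).as_rotvec()/n; d=(np.array(p)-s['tool_pos'])/n
    print('turn/row',w.round(3),'n',n)
    for i in range(n): print('  ',(A*R.from_rotvec(w*i)).inv().apply(d).round(4).tolist())
def pose(s=None):
    s=s or read_state(); M=R.from_rotvec(s['tcp_rot']).as_matrix()
    print('t %.2f'%s['time'],'p',s['tool_pos'].round(4),'yaw %.2f'%np.degrees(np.arctan2(M[1,1],M[0,1])),'z',M[:,2].round(4),'F',s['wrist_force'].round(1),'w %.3f g %.1f'%(s['width'],s['grip_force'])); return s
E
python3 - <<'E'
from h import *
plan([.47,.06,.23],0,20)
E
```

```text
turn/row [-0.     0.     0.057] n 20
   [-0.0201, -0.0212, 0.0]
   [-0.0213, -0.02, 0.0]
   [-0.0224, -0.0187, 0.0]
   [-0.0234, -0.0174, 0.0]
   [-0.0243, -0.0161, 0.0]
   [-0.0252, -0.0147, 0.0]
   [-0.026, -0.0132, 0.0]
   [-0.0267, -0.0117, 0.0]
   [-0.0274, -0.0102, 0.0]
   [-0.0279, -0.0086, 0.0]
   [-0.0283, -0.007, 0.0]
   [-0.0287, -0.0054, 0.0]
   [-0.0289, -0.0037, 0.0]
   [-0.0291, -0.0021, 0.0]
   [-0.0292, -0.0004, 0.0]
   [-0.0292, 0.0012, 0.0]
   [-0.029, 0.0029, 0.0]
   [-0.0288, 0.0046, 0.0]
   [-0.0285, 0.0062, 0.0]
   [-0.0281, 0.0078, 0.0]
```

>>> {"op": "jog_arm", "data": {
  "turn": [
    [0,0,0.057],
    [0,0,0.057],
    [0,0,0.057],
    [0,0,0.057],
    [0,0,0.057],
    [0,0,0.057],
    [0,0,0.057],
    [0,0,0.057],
    [0,0,0.057],
    [0,0,0.057],
    [0,0,0.057],
    [0,0,0.057],
    [0,0,0.057],
    [0,0,0.057],
    [0,0,0.057],
    [0,0,0.057],
    [0,0,0.057],
    [0,0,0.057],
    [0,0,0.057],
    [0,0,0.057]
  ],
  "delta_pos": [
    [-0.02,-0.021,0],
    [-0.021,-0.02,0],
    [-0.022,-0.019,0],
    [-0.023,-0.017,0],
    [-0.024,-0.016,0],
    [-0.025,-0.015,0],
    [-0.026,-0.013,0],
    [-0.027,-0.012,0],
    [-0.027,-0.01,0],
    [-0.028,-0.009,0],
    [-0.028,-0.007,0],
    [-0.029,-0.005,0],
    [-0.029,-0.004,0],
    [-0.029,-0.002,0],
    [-0.029,0,0],
    [-0.029,0.001,0],
    [-0.029,0.003,0],
    [-0.029,0.005,0],
    [-0.029,0.006,0],
    [-0.028,0.008,0]
  ],
  "gripper": [0.085,0.085,0.085,0.085,0.085,0.085,0.085,0.085,0.085,0.085,0.085,0.085,0.085,0.085,0.085,0.085,0.085,0.085,0.085,0.085]
}}

```text
time: 1.82
tool_pos: [0.469, 0.0598, 0.2311]
tcp_rot: [-2.226, -2.217, 0.0]
wrist_force: [0.2, 0.3, -0.8]
width: 0.998
grip_force: 0.0
```

```bash
cat >> h.py <<'E'
import pickle
def shot(tag):
    s=pose(); im=vision.read_camera('wrist')[:,:,::-1].copy(); cv2.imwrite(f'pics/{tag}.png',im); pickle.dump((s['tool_pos'],s['tcp_rot']),open(f'pics/{tag}.pkl','wb')); return im
def load(tag):
    p,r=pickle.load(open(f'pics/{tag}.pkl','rb')); return cv2.imread(f'pics/{tag}.png'),cam('wrist',dict(tool_pos=p,tcp_rot=r))
E
python3 -c "
from h import *
shot('A')"
```

```text
t 1.82 p [0.469  0.0598 0.2311] yaw -0.22 z [-2.e-04 -0.e+00 -1.e+00] F [ 0.2  0.3 -0.8] w 0.998 g 0.0
```

>>> {"op": "jog_arm", "data": {
  "turn": [
    [0,0,0],
    [0,0,0],
    [0,0,0],
    [0,0,0],
    [0,0,0],
    [0,0,0]
  ],
  "delta_pos": [
    [-0.025,0,0],
    [-0.035,0,0],
    [-0.035,0,0],
    [-0.035,0,0],
    [-0.02,0,0],
    [0,0,0]
  ],
  "gripper": [0.085,0.085,0.085,0.085,0.085,0.085]
}}

```text
time: 2.37
tool_pos: [0.4687, -0.092, 0.2311]
tcp_rot: [2.226, 2.216, -0.002]
wrist_force: [0.7, 0.2, 1.2]
width: 0.994
grip_force: 0.0
```

```bash
python3 -c "
from h import *
shot('B')"
```

```text
t 2.37 p [ 0.4687 -0.092   0.2311] yaw -0.27 z [-3.0e-04 -1.6e-03 -1.0e+00] F [0.7 0.2 1.2] w 0.994 g 0.0
```

>>> {"op": "jog_arm", "data": {
  "turn": [
    [0,0,0],
    [0,0,0],
    [0,0,0],
    [0,0,0],
    [0,0,0],
    [0,0,0]
  ],
  "delta_pos": [
    [-0.025,0,0],
    [-0.035,0,0],
    [-0.035,0,0],
    [-0.035,0,0],
    [-0.02,0,0],
    [0,0,0]
  ],
  "gripper": [0.085,0.085,0.085,0.085,0.085,0.085]
}}

```text
time: 2.92
tool_pos: [0.4691, -0.2409, 0.2311]
tcp_rot: [2.224, 2.217, -0.001]
wrist_force: [0.2, 0.4, -0.3]
width: 1.0
grip_force: 0.0
```

```bash
python3 -c "
from h import *
c=shot('C')
cv2.imwrite('pics/AC.png',np.vstack([cv2.imread('pics/A.png')[:,100:],c[:,100:]])[::,::][:, :540])
import cv2
a=cv2.imread('pics/AC.png'); print(a.shape)
cv2.imwrite('pics/AC.png',np.hstack([cv2.imread('pics/A.png')[:,140:540],c[:,140:540]]))"
```

```text
t 2.92 p [ 0.4691 -0.2409  0.2311] yaw -0.18 z [-0.     -0.0011 -1.    ] F [ 0.2  0.4 -0.3] w 1.000 g 0.0
(800, 540, 3)
```

View pics/AC.png

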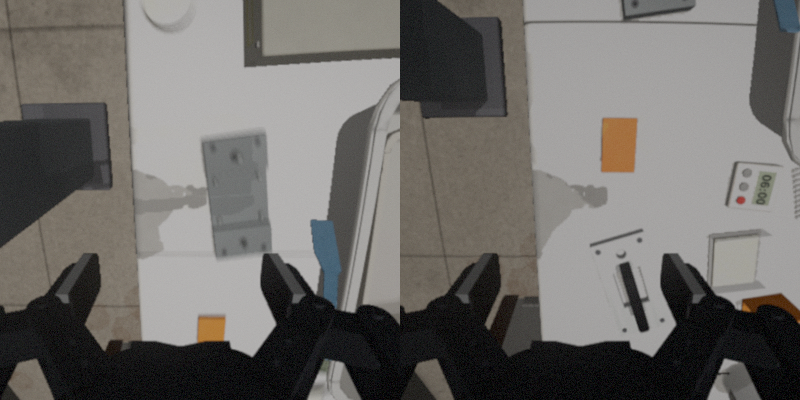

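Left half (view A, columns offset by 140): the frame spans roughly columns 205–270, rows 130–258. Right half (view C): the glass is at (619,145), the cover's near hole at (621,254), and its handle at (633,297). Next I'll measure the glass from B and C and the frame from A and B.

```bash
cat >> h.py <<'E'
def quad(c):
    """sub-pixel corners: fit lines to the four sides of the min-area rectangle's contour points"""
    c=c.reshape(-1,2).astype(float); b=cv2.boxPoints(cv2.minAreaRect(c.astype(np.float32)))
    L=[]
    for i in range(4):
        p,q=b[i],b[(i+1)%4]; l=np.linalg.norm(q-p); u=(q-p)/l; n=np.array([-u[1],u[0]])
        s=(c-p)@u; d=np.abs((c-p)@n); k=(s>.12*l)&(s<.88*l)&(d<4)
        v=cv2.fitLine(c[k].astype(np.float32),cv2.DIST_HUBER,0,.01,.01).ravel(); L.append(np.cross([v[2],v[3],1],[v[2]+v[0],v[3]+v[1],1]))
    o=[np.cross(L[i-1],L[i]) for i in range(4)]; o=np.array([x[:2]/x[2] for x in o])
    return o[np.argsort(np.arctan2(*(o-o.mean(0)).T[::-1]))]
def glass(im):
    m=cv2.inRange(cv2.cvtColor(im,cv2.COLOR_BGR2HSV),(5,130,60),(25,255,255)); m=cv2.morphologyEx(m,cv2.MORPH_OPEN,np.ones((3,3)))
    cs=[c for c in cv2.findContours(m,0,1)[0] if 1000<cv2.contourArea(c)<4000]
    return [quad(c) for c in cs]
def rep(P):
    e=np.roll(P,-1,0)-P; L=np.linalg.norm(e,axis=1); i=np.argmax(L); a=np.degrees(np.arctan2(e[i,1],e[i,0]))%180
    print('centre',P.mean(0).round(4),'sides',L.round(4),'long axis deg from world x %.2f'%a)
E
python3 - <<'E'
from h import *
B,CB=load('B');C,CC=load('C')
gb=glass(B);gc=glass(C); print(gb,gc)
for q in gc: rep(onplane(CC,q,.008))
for q in gb: rep(onplane(CB,q,.008))
if len(gb)==1 and len(gc)==1:
    X=[tri(CB,u,CC,v) for u,v in zip(gb[0],gc[0])]; P=np.array([x[0] for x in X]); print(P.round(4)); rep(P)
for n in 'AB':
    I,Cc=load(n); h=cv2.cvtColor(I,cv2.COLOR_BGR2HSV)
    print(n,[h[int(v),int(u)] for u,v in proj(Cc,[(.545,.03,.02),(.545,.06,.018),(.545,-.03,.018),(.62,.03,0),(.48,.03,0)])])
E
```

```text
[array([[341.        , 227.        ],
       [369.53311625, 227.        ],
       [367.5475986 , 268.        ],
       [341.        , 268.        ]])] [array([[343.4958075 , 119.        ],
       [375.64040286, 119.        ],
       [372.30731419, 170.        ],
       [341.7687624 , 170.        ]])]
centre [ 0.5187 -0.2025  0.008 ] sides [0.0403 0.065  0.0403 0.0649] long axis deg from world x 89.26
centre [ 0.5188 -0.2004  0.008 ] sides [0.0402 0.066  0.0394 0.0659] long axis deg from world x 90.50
[[ 0.4991 -0.1702  0.0013]
 [ 0.5399 -0.1701  0.0021]
 [ 0.5394 -0.2357  0.0044]
 [ 0.4991 -0.2358  0.0038]]
centre [ 0.5194 -0.2029  0.0029] sides [0.0409 0.0656 0.0402 0.0656] long axis deg from world x 89.50
A [array([120,   2, 113], dtype=uint8), array([ 30,   2, 112], dtype=uint8), array([ 53,   8, 124], dtype=uint8), array([  0,   4, 180], dtype=uint8), array([ 15,  10, 146], dtype=uint8)]
B [array([ 70,   6, 128], dtype=uint8), array([ 40,   6, 121], dtype=uint8), array([ 80,   7, 117], dtype=uint8), array([ 15,   6, 176], dtype=uint8), array([  0,   3, 174], dtype=uint8)]
```

```bash
python3 - <<'E'
from h import *
A,CA=load('A');B,CB=load('B')
a=cv2.resize(A[115:275,325:430],None,fx=3.5,fy=3.5,interpolation=2)
b=cv2.resize(B[0:160,325:430],None,fx=3.5,fy=3.5,interpolation=2)
cv2.imwrite('pics/fr.png',np.hstack([a,b]))
for I,Cc in((A,CA),(B,CB)):
    g=cv2.GaussianBlur(cv2.cvtColor(I,cv2.COLOR_BGR2GRAY),(3,3),0); m=(g<138).astype(np.uint8)*255
    M=np.zeros_like(m); q=proj(Cc,[(.47,.15,0),(.62,.15,0),(.62,-.1,0),(.47,-.1,0)]); x0,y0=np.maximum(q.min(0).astype(int),0);x1,y1=q.max(0).astype(int)
    M[y0:y1,x0:x1]=m[y0:y1,x0:x1]; M=cv2.morphologyEx(M,cv2.MORPH_OPEN,np.ones((5,5)))
    for c in cv2.findContours(M,0,1)[0]:
        if cv2.contourArea(c)>2000: q=quad(c); print(q.round(1).tolist()); rep(onplane(Cc,q,.018)); rep(onplane(Cc,q,.0))
E
```

```text
[[301.8, 146.5], [403.6, 132.0], [418.5, 275.0], [347.2, 275.0]]
centre [0.5353 0.0099 0.018 ] sides [0.1276 0.2073 0.1047 0.1947] long axis deg from world x 101.17
centre [0.5386 0.0033 0.    ] sides [0.1341 0.2179 0.11   0.2046] long axis deg from world x 101.17
[[340.9, -0.0], [411.5, -0.0], [422.2, 139.3], [361.1, 148.1]]
centre [0.5452 0.0282 0.018 ] sides [0.0783 0.1549 0.077  0.1653] long axis deg from world x 99.73
centre [0.549  0.0302 0.    ] sides [0.0823 0.1628 0.0809 0.1737] long axis deg from world x 99.73
```

View pics/fr.png

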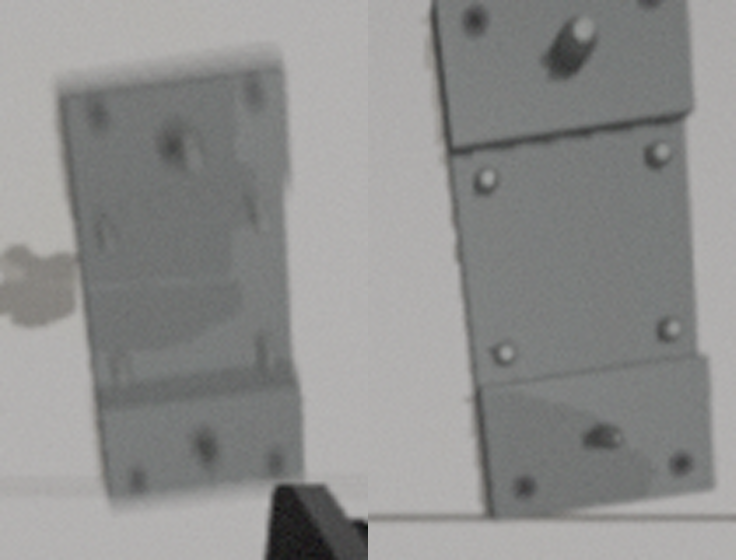

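B gives a sharp view of the frame: four stubs, plus the thick dowel's tip at the top and the thin one at the bottom. A was blurred by motion, so I'll re-view the frame while carrying the glass. First I'll grasp the glass.

>>> {"op": "jog_arm", "data": {
  "turn": [
    [0,0,0],
    [0,0,0],
    [0,0,0],
    [0,0,0],
    [0,0,0],
    [0,0,0],
    [0,0,0],
    [0,0,0],
    [0,0,0],
    [0,0,0],
    [0,0,0],
    [0,0,0]
  ],
  "delta_pos": [
    [0.007,0.008,0.02],
    [0.007,0.008,0.03],
    [0.007,0.008,0.03],
    [0.006,0.008,0.03],
    [0.006,0.009,0.03],
    [0.006,0.009,0.03],
    [0,0,0.02],
    [0,0,0.015],
    [0,0,0.01],
    [0,0,0.01],
    [0,0,0.005],
    [0,0,0]
  ],
  "gripper": [0.085,0.085,0.085,0.085,0.085,0.085,0.085,0.085,0.085,0.085,0.085,0.085]
}}

```text
time: 3.97
tool_pos: [0.5184, -0.1989, 0.0006]
tcp_rot: [-2.221, -2.22, 0.001]
wrist_force: [-0.7, 0.3, -0.4]
width: 0.992
grip_force: 0.0
```

```bash
python3 -c "
from h import *
pose()"
```

```text
t 3.97 p [ 0.5184 -0.1989  0.0006] yaw -0.03 z [-1.2e-03  7.0e-04 -1.0e+00] F [-0.7  0.3 -0.4] w 0.992 g 0.0
```

>>> {"op": "jog_arm", "data": {
  "turn": [
    [0,0,0],
    [0,0,0],
    [0,0,0],
    [0,0,0],
    [0,0,0],
    [0,0,0],
    [0,0,0],
    [0,0,0],
    [0,0,0],
    [0,0,0],
    [0,0,0],
    [0,0,0]
  ],
  "delta_pos": [
    [-0.003,0,-0.001],
    [0,0,0],
    [0,0,0],
    [0,0,0],
    [0,0,0],
    [0,0,0],
    [0,0,0],
    [0,0,0],
    [0,0,0],
    [0,0,0],
    [0,0,0],
    [0,0,0]
  ],
  "gripper": [0.085,0.06,0.05,0.045,0.04,0.04,0.04,0.04,0.04,0.04,0.04,0.04],
  "grip_force": 25
}}

```text
time: 4.97
tool_pos: [0.5194, -0.2032, 0.0033]
tcp_rot: [2.222, 2.219, 0.0]
wrist_force: [-2.7, 0.2, 5.8]
width: 0.495
grip_force: 24.9
```

>>> {"op": "jog_arm", "data": {
  "turn": [
    [0,0,0],
    [0,0,0],
    [0,0,0],
    [0,0,0],
    [0,0,0],
    [0,0,0],
    [0,0,0],
    [0,0,0],
    [0,0,0],
    [0,0,0],
    [0,0,0],
    [0,0,0],
    [0,0,0],
    [0,0,0],
    [0,0,0],
    [0,0,0],
    [0,0,0],
    [0,0,0]
  ],
  "delta_pos": [
    [0,0,-0.005],
    [0,0,-0.01],
    [0,0,-0.02],
    [0,0,-0.03],
    [0.01,-0.002,-0.03],
    [0.02,-0.002,-0.03],
    [0.03,-0.002,-0.03],
    [0.03,-0.002,-0.02],
    [0.03,-0.002,-0.02],
    [0.03,-0.002,-0.005],
    [0.03,-0.002,0],
    [0.025,-0.002,0],
    [0.02,-0.002,0],
    [0.008,0,0],
    [0,0,0],
    [0,0,0],
    [0,0,0],
    [0,0,0]
  ],
  "gripper": [0.04,0.04,0.04,0.04,0.04,0.04,0.04,0.04,0.04,0.04,0.04,0.04,0.04,0.04,0.04,0.04,0.04,0.04]
}}

```text
time: 6.47
tool_pos: [0.5012, 0.0286, 0.2017]
tcp_rot: [2.224, 2.219, -0.001]
wrist_force: [-0.1, -0.7, -0.7]
width: 0.494
grip_force: 25.5
```

```bash
python3 - <<'E'
from h import *
E=shot('E'); B,CB=load('B'); E,CE=load('E')
print(proj(CE,[(.545,.03,.0)]))
cv2.imwrite('pics/E2.png',np.hstack([E[:,170:570],cv2.resize(E[60:260,310:460],None,fx=2,fy=2,interpolation=2)]))
E
```

```text
t 6.47 p [0.5012 0.0286 0.2017] yaw -0.13 z [-1.e-04 -4.e-04 -1.e+00] F [-0.1 -0.7 -0.7] w 0.494 g 25.5
[[354.77425874 177.18597145]]
```

View pics/E2.png

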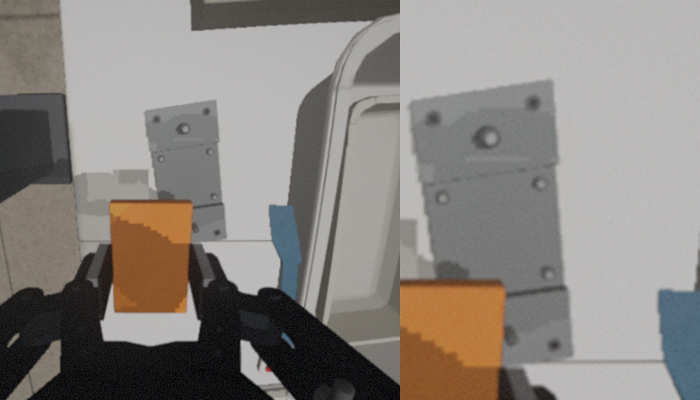

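The glass is held level. The thick dowel is at about E(353.5,128.5) and three stubs are at (331,159), (380,151.5) and (384,196). Now I'll triangulate these against B.

```bash
python3 - <<'E'
from h import *
B,CB=load('B'); E,CE=load('E')
def ref(I,u,r=5,sign=1):
    g=cv2.GaussianBlur(cv2.cvtColor(I,cv2.COLOR_BGR2GRAY),(3,3),0).astype(float); x,y=np.round(u).astype(int)
    w=g[max(y-r,0):y+r+1,x-r:x+r+1]; w=np.clip(w-np.median(w)-12,0,None); yy,xx=np.mgrid[max(y-r,0):max(y-r,0)+w.shape[0],x-r:x-r+w.shape[1]]
    return np.array([(w*xx).sum(),(w*yy).sum()])/w.sum() if w.sum()>0 else np.array(u,float)
f=lambda x,y:(325+(x-367.5)/3.5,y/3.5)
b=dict(tl=f(486,180),tr=f(658,154),br=f(671,328),bl=f(505,353),thick=f(584,29),thin=f(617,437))
e=dict(tl=(331,159),tr=(380,151.5),br=(384,196),thick=(353.5,128.5))
b={k:ref(B,v) for k,v in b.items()}; e={k:ref(E,v) for k,v in e.items()}
for k in b: print(k,b[k].round(1),e[k].round(1) if k in e else '', tri(CB,b[k],CE,e[k]) if k in e else '')
P=[onplane(CB,[b[k]],.016)[0] for k in('tl','tr','br','bl')]; P=np.array(P); print(P.round(4),P.mean(0).round(4))
for i in range(4): print(np.linalg.norm(P[i]-P[i-1]).round(4),end=' ')
y=(P[0]+P[1]-P[2]-P[3]); print('yaw',np.degrees(np.arctan2(y[1],y[0]))-90)
t1=onplane(CB,[b['thick']],.042)[0];t2=onplane(CB,[b['thin']],.042)[0];print(t1,t2,(t1+t2)/2,np.linalg.norm(t1-t2),np.degrees(np.arctan2(*(t1-t2)[[1,0]]))-90)
Q=np.array([onplane(CE,[e[k]],.016)[0] for k in('tl','tr','br')]);print(Q.round(4),'centre',(Q[0]+Q[2])/2); d=Q[1]-Q[2]; print('yawE',np.degrees(np.arctan2(d[1],d[0]))-90, onplane(CE,[e['thick']],.042))
# glass in the hand
h=cv2.inRange(cv2.cvtColor(E,cv2.COLOR_BGR2HSV),(5,130,60),(25,255,255))
c=max(cv2.findContours(h,0,1)[0],key=cv2.contourArea); q=quad(c); print(q.round(1)); 
for z in(.195,.2,.205): rep(onplane(CE,q,z))
E
```

```text
tl [358.9  50.2] [331.2 158.8] (array([0.51438444, 0.05581199, 0.01642653]), array([0.00029104]))
tr [408.9  42.5] [380.4 151.6] (array([0.57137217, 0.06423157, 0.01724287]), array([0.00019569]))
br [412.3  93.2] [384.4 197.2] (array([0.57978492, 0.00904494, 0.01714571]), array([0.000209]))
bl [364.3 100.3]  
thick [386.3   7.7] [355.2 128.7] (array([0.53806771, 0.0914606 , 0.04327615]), array([0.00018703]))
thin [396.3 124.9]  
[[0.5142 0.0559 0.016 ]
 [0.5716 0.0645 0.016 ]
 [0.58   0.0091 0.016 ]
 [0.5226 0.0007 0.016 ]] [0.5471 0.0326 0.016 ]
0.0559 0.058 0.056 0.058 yaw 8.598295965945596
[0.53820153 0.09188561 0.042     ] [ 0.55645831 -0.02676626  0.042     ] [0.54732992 0.03255968 0.042     ] 0.12004822666337521 8.747407678219759
[[0.5146 0.0557 0.016 ]
 [0.5718 0.064  0.016 ]
 [0.5802 0.0087 0.016 ]] centre [0.54740463 0.03217412 0.016     ]
yawE 8.657994035335292 [[0.5383521  0.09135759 0.042     ]]
[[280.2 201. ]
 [362.  201. ]
 [355.1 311. ]
 [283.7 311. ]]
centre [0.5017 0.024  0.195 ] sides [0.0454 0.074  0.0458 0.074 ] long axis deg from world x 89.01
centre [0.5017 0.0268 0.2   ] sides [0.0439 0.0715 0.0442 0.0716] long axis deg from world x 89.01
centre [0.5017 0.0297 0.205 ] sides [0.0424 0.069  0.0427 0.0691] long axis deg from world x 89.01
```

>>> {"op": "jog_arm", "data": {
  "turn": [
    [0,0,0],
    [0,0,0],
    [0,0,-0.0767],
    [0,0,-0.0767],
    [0,0,0],
    [0,0,0],
    [0,0,0],
    [0,0,0],
    [0,0,0],
    [0,0,0],
    [0,0,0],
    [0,0,0],
    [0,0,0],
    [0,0,0],
    [0,0,0]
  ],
  "delta_pos": [
    [0.002,0.023,0],
    [0.002,0.023,0],
    [0,0,0],
    [0,0,0.02],
    [0,0,0.03],
    [0,0,0.03],
    [0,0,0.03],
    [0,0,0.02],
    [0,0,0.015],
    [0,0,0.01],
    [0,0,0.01],
    [0,0,0.005],
    [0,0,0],
    [0,0,0],
    [0,0,0]
  ],
  "gripper": [0.04,0.04,0.04,0.04,0.04,0.04,0.04,0.04,0.04,0.04,0.04,0.04,0.04,0.04,0.04]
}}

```text
time: 7.77
tool_pos: [0.5482, 0.0336, 0.0328]
tcp_rot: [2.045, 2.383, 0.002]
wrist_force: [-0.1, 0.5, -0.1]
width: 0.494
grip_force: 25.6
```

```bash
python3 -c "
from h import *
pose(); shot('F'); plan([.5472,.0325,.022],8.66,1)"
```

```text
t 7.77 p [0.5482 0.0336 0.0328] yaw 8.73 z [ 0.0021  0.     -1.    ] F [-0.1  0.5 -0.1] w 0.494 g 25.6
t 7.77 p [0.5482 0.0336 0.0328] yaw 8.73 z [ 0.0021  0.     -1.    ] F [-0.1  0.5 -0.1] w 0.494 g 25.6
turn/row [0.002 0.    0.001] n 1
   [-0.001, -0.0012, 0.0109]
```

View pics/F.png

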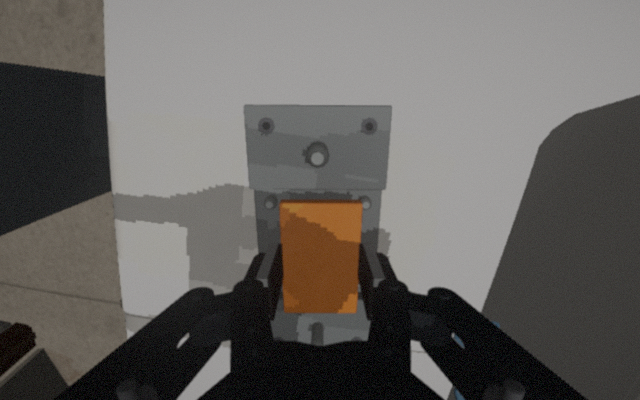

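The glass (orange, centred near (320,257)) sits parallel between the stubs at (270,203) and (367,203). I'll correct by about 1 mm and go down.

>>> {"op": "jog_arm", "data": {
  "turn": [
    [0.002,0,0.001],
    [0,0,0],
    [0,0,0],
    [0,0,0],
    [0,0,0],
    [0,0,0],
    [0,0,0]
  ],
  "delta_pos": [
    [-0.001,-0.001,0.004],
    [0,0,0.004],
    [0,0,0.003],
    [0,0,0.002],
    [0,0,0.002],
    [0,0,0.002],
    [0,0,0]
  ],
  "gripper": [0.04,0.04,0.04,0.04,0.04,0.04,0.04]
}}

```text
time: 8.4
tool_pos: [0.5458, 0.0325, 0.0141]
tcp_rot: [-2.046, -2.382, 0.003]
wrist_force: [0.4, 0.2, 0.6]
width: 0.493
grip_force: 25.6
```

>>> {"op": "jog_arm", "data": {
  "turn": [
    [0,0,0],
    [0,0,0],
    [0,0,0],
    [0,0,0]
  ],
  "delta_pos": [
    [0,0,0.001],
    [0,0,0.001],
    [0,0,0],
    [0,0,0]
  ],
  "gripper": [0.04,0.04,0.04,0.04]
}}

```text
time: 8.73
tool_pos: [0.5464, 0.0325, 0.0128]
tcp_rot: [-2.046, -2.382, 0.002]
wrist_force: [0.3, -0.5, 0.3]
width: 0.497
grip_force: 25.6
```

>>> {"op": "jog_arm", "data": {
  "turn": [
    [0,0,0],
    [0,0,0],
    [0,0,0]
  ],
  "delta_pos": [
    [0,0.001,0.001],
    [0,0,0],
    [0,0,0]
  ],
  "gripper": [0.04,0.04,0.04]
}}

```text
time: 8.98
tool_pos: [0.5465, 0.0325, 0.0126]
tcp_rot: [-2.045, -2.381, 0.005]
wrist_force: [-4.3, -1.1, 9.1]
width: 0.496
grip_force: 27.1
```

>>> {"op": "jog_arm", "data": {
  "turn": [
    [0,0,0],
    [0,0,0],
    [0,0,0]
  ],
  "delta_pos": [
    [0,0,0.001],
    [0,0,0],
    [0,0,0]
  ],
  "gripper": [0.04,0.04,0.04]
}}

```text
time: 9.23
tool_pos: [0.5465, 0.0325, 0.0124]
tcp_rot: [-2.045, -2.381, 0.005]
wrist_force: [-7.8, -0.7, 15.3]
width: 0.496
grip_force: 28.1
```

>>> {"op": "jog_arm", "data": {
  "turn": [
    [0,0,0],
    [0,0,0],
    [0,0,0],
    [0,0,0],
    [0,0,0],
    [0,0,0],
    [0,0,0]
  ],
  "delta_pos": [
    [0,0,-0.001],
    [0,-0.001,-0.001],
    [0,0,0],
    [0,0,0],
    [0,0,0],
    [0,0,0],
    [0,0,0]
  ],
  "gripper": [0.04,0.04,0.045,0.05,0.055,0.06,0.065]
}}

```text
time: 9.82
tool_pos: [0.5462, 0.0325, 0.0125]
tcp_rot: [-2.046, -2.382, 0.003]
wrist_force: [0.5, 0.4, -0.1]
width: 0.76
grip_force: 0.0
```

```bash
python3 - <<'E'
from h import *
I=shot('G'); cv2.imwrite('pics/G2.png',I[60:400,150:490]); I,C=load('G')
h=cv2.inRange(cv2.cvtColor(I,cv2.COLOR_BGR2HSV),(5,130,60),(25,255,255))
c=max(cv2.findContours(h,0,1)[0],key=cv2.contourArea); q=quad(c); rep(onplane(C,q,.0167))
E
```

```text
t 9.82 p [0.5462 0.0325 0.0125] yaw 8.67 z [-2.3e-03 -3.0e-04 -1.0e+00] F [ 0.5  0.4 -0.1] w 0.760 g 0.0
centre [0.547  0.0337 0.0167] sides [0.0425 0.0706 0.043  0.0704] long axis deg from world x 98.93
```

View pics/G2.png

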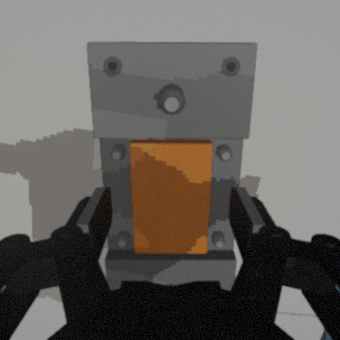

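The glass lies flat between the stubs, centred to about 1 mm, and its size is right at z=0.0167. Now I'll go up and view the cover.

>>> {"op": "jog_arm", "data": {
  "turn": [
    [0,0,0],
    [0,0,0],
    [0,0,0],
    [0,0,0],
    [0,0,0],
    [0,0,0],
    [0,0,0],
    [0,0,0],
    [0,0,0],
    [0,0,0],
    [0,0,0],
    [0,0,0],
    [0,0,0],
    [0,0,0],
    [0,0,0],
    [0,0,0],
    [0,0,0],
    [0,0,-0.055],
    [0,0,-0.055],
    [0,0,0]
  ],
  "delta_pos": [
    [0,0,-0.01],
    [0,0,-0.02],
    [0,0,-0.03],
    [0,0,-0.04],
    [-0.02,-0.005,-0.04],
    [-0.03,-0.008,-0.03],
    [-0.034,-0.009,-0.02],
    [-0.034,-0.009,0],
    [-0.034,-0.009,0],
    [-0.034,-0.009,0],
    [-0.034,-0.009,0],
    [-0.034,-0.009,0],
    [-0.034,-0.009,0],
    [-0.034,-0.009,0],
    [-0.034,-0.009,0],
    [-0.034,-0.009,0],
    [-0.02,-0.006,0],
    [-0.008,-0.001,0],
    [0,0,0],
    [0,0,0]
  ],
  "gripper": [0.065,0.07,0.085,0.085,0.085,0.085,0.085,0.085,0.085,0.085,0.085,0.085,0.085,0.085,0.085,0.085,0.085,0.085,0.085,0.085]
}}

```text
time: 11.53
tool_pos: [0.5008, -0.3956, 0.1994]
tcp_rot: [-1.913, -2.491, 0.002]
wrist_force: [-0.8, -0.3, -0.4]
width: 0.994
grip_force: 0.0
```

>>> {"op": "jog_arm", "data": {
  "turn": [
    [0,0,0],
    [0,0,0]
  ],
  "delta_pos": [
    [0,0,0],
    [0,0,0]
  ],
  "gripper": [0.085,0.085]
}}

```text
time: 11.7
tool_pos: [0.5012, -0.3942, 0.1993]
tcp_rot: [-1.913, -2.49, 0.002]
wrist_force: [-0.4, 0.8, 0.1]
width: 0.995
grip_force: 0.0
```

```bash
python3 - <<'E'
from h import *
I=shot('H'); C,CC=load('C')
cv2.imwrite('pics/H2.png',np.hstack([I[:,170:570],cv2.resize(C[225:345,310:430],(400,400),interpolation=2)]))
E
```

```text
t 11.70 p [ 0.5012 -0.3942  0.1993] yaw 14.92 z [-1.8e-03 -3.0e-04 -1.0e+00] F [-0.4  0.8  0.1] w 0.995 g 0.0
```

View pics/H2.png

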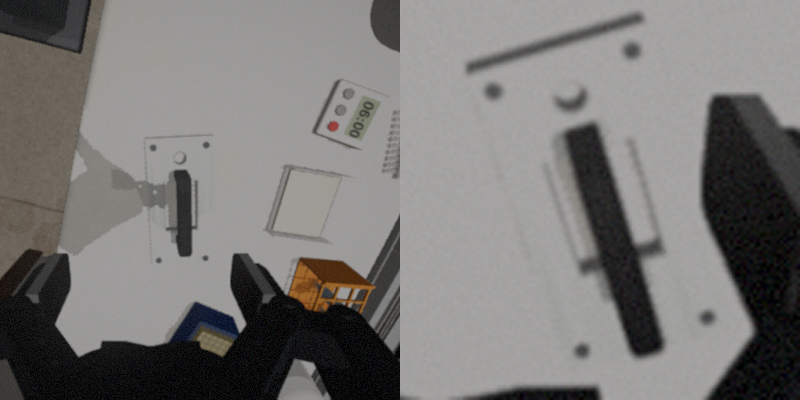

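In H the handle runs from about (352,170) to (355,256) and the four screws are at (323,148), (376,145), (329,260) and (376,258). The wide hole is at (350,158). Now I'll refine these and triangulate with C.

```bash
cat >> h.py <<'E'
def dark(I,u,r=5):
    g=cv2.GaussianBlur(cv2.cvtColor(I,cv2.COLOR_BGR2GRAY),(3,3),0).astype(float); x,y=np.round(u).astype(int)
    w=g[y-r:y+r+1,x-r:x+r+1]; w=np.clip(np.median(w)-15-w,0,None); yy,xx=np.mgrid[y-r:y+r+1,x-r:x+r+1]
    return np.array([(w*xx).sum(),(w*yy).sum()])/max(w.sum(),1e-9)
def bar(I,roi):
    x0,y0,x1,y1=roi; g=cv2.cvtColor(I,cv2.COLOR_BGR2GRAY)[y0:y1,x0:x1]; m=(g<62).astype(np.uint8)*255
    m=cv2.morphologyEx(m,cv2.MORPH_OPEN,np.ones((5,5)))
    c=max(cv2.findContours(m,0,1)[0],key=cv2.contourArea); return quad(c)+[x0,y0], cv2.minAreaRect(c)
E
python3 - <<'E'
from h import *
C,CC=load('C');H,CH=load('H')
sc=[dark(C,u) for u in((337.9,252.3),(379.6,240),(402.1,320.1),(364.6,330.3))]
sh=[dark(H,u) for u in((323,148),(376,145),(376,258),(329,260))]
print(np.round(sc,1).tolist(),np.round(sh,1).tolist())
for a,b in zip(sc,sh): print(tri(CC,a,CH,b))
for Cm,s in((CC,sc),(CH,sh)):
    P=onplane(Cm,s,.012); y=P[0]+P[1]-P[2]-P[3]; print(P.round(4).tolist(),'c',P.mean(0).round(4),'yaw %.2f'%(np.degrees(np.arctan2(y[1],y[0]))-90))
qc,rc=bar(C,(350,255,395,340)); qh,rh=bar(H,(330,160,375,260)); print(qc.round(1).tolist(),rc,qh.round(1).tolist(),rh)
for a,b in zip(qc,qh): print(tri(CC,a,CH,b))
rep(onplane(CC,qc,.05));rep(onplane(CH,qh,.056));rep(onplane(CH,qh,.05))
E
```

```text
[[337.5, 252.0], [379.1, 239.8], [401.7, 319.8], [364.1, 329.8]] [[322.7, 147.4], [375.9, 144.6], [375.0, 257.7], [328.4, 260.0]]
(array([ 0.49453305, -0.35497483,  0.00911602]), array([0.00035221]))
(array([ 0.55356421, -0.33561431,  0.00937205]), array([0.00029532]))
(array([ 0.59956649, -0.47690859,  0.00933248]), array([0.00027184]))
(array([ 0.54038756, -0.49606307,  0.00948138]), array([0.00013292]))
[[0.4946, -0.3534, 0.012], [0.5532, -0.3344, 0.012], [0.5988, -0.4746, 0.012], [0.54, -0.4938, 0.012]] c [ 0.5466 -0.414   0.012 ] yaw 17.98
[[0.4942, -0.3547, 0.012], [0.5528, -0.3355, 0.012], [0.5984, -0.4756, 0.012], [0.5398, -0.4947, 0.012]] c [ 0.5463 -0.4151  0.012 ] yaw 18.05
[[358.8, 264.2], [368.2, 264.2], [388.4, 328.2], [379.3, 330.3]] ((24.01357650756836, 41.714927673339844), (70.03285217285156, 11.67214298248291), 74.2913589477539) [[346.6, 170.7], [360.0, 172.1], [360.0, 253.5], [348.5, 255.6]] ((23.482929229736328, 52.95365905761719), (84.39630126953125, 14.836507797241211), 88.21009063720703)
(array([ 0.5274618 , -0.37389729,  0.01149933]), array([0.00196779]))
(array([ 0.54105235, -0.37014878,  0.01830937]), array([0.00339429]))
(array([ 0.56714526, -0.45699068,  0.04917129]), array([0.00078213]))
(array([ 0.55613878, -0.46605997,  0.04317822]), array([0.00032192]))
centre [ 0.5437 -0.4046  0.05  ] sides [0.0124 0.1108 0.0133 0.114 ] long axis deg from world x 107.62
centre [ 0.544  -0.4109  0.056 ] sides [0.014  0.094  0.0133 0.0982] long axis deg from world x 107.92
centre [ 0.5453 -0.4129  0.05  ] sides [0.0143 0.096  0.0136 0.1002] long axis deg from world x 107.92
```

>>> {"op": "jog_arm", "data": {
  "turn": [
    [0,0,0],
    [0,0,0],
    [0,0,-0.054],
    [0,0,0],
    [0,0,0],
    [0,0,0],
    [0,0,0],
    [0,0,0],
    [0,0,0],
    [0,0,0],
    [0,0,0],
    [0,0,0]
  ],
  "delta_pos": [
    [-0.016,0.019,0],
    [-0.016,0.019,0],
    [0,0,0.02],
    [0,0,0.025],
    [0,0,0.025],
    [0,0,0.025],
    [0,0,0.02],
    [0,0,0.015],
    [0,0,0.01],
    [0,0,0],
    [0,0,0],
    [0,0,0]
  ],
  "gripper": [0.085,0.085,0.085,0.085,0.085,0.085,0.085,0.085,0.085,0.085,0.085,0.085]
}}

```text
time: 12.75
tool_pos: [0.5469, -0.4165, 0.0606]
tcp_rot: [1.844, 2.542, -0.002]
wrist_force: [-0.2, 0.2, 0.2]
width: 0.995
grip_force: 0.0
```

```bash
python3 - <<'E'
from h import *
I=shot('J'); cv2.imwrite('pics/J2.png',I[60:400,150:490]); plan([.5463,-.415,.028],18.02,1)
E
```

```text
t 12.75 p [ 0.5469 -0.4165  0.0606] yaw 18.07 z [ 1.e-04 -2.e-03 -1.e+00] F [-0.2  0.2  0.2] w 0.995 g 0.0
turn/row [-0.     0.003  0.001] n 1
   [0.002, -0.0002, 0.0329]
```

View pics/J2.png

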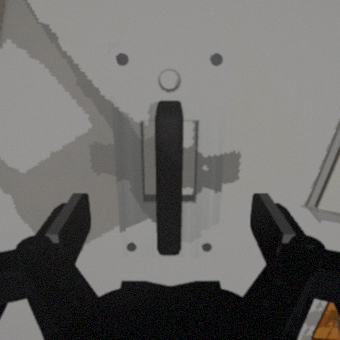

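The handle is vertical and midway between the fingers (crop x≈168), and all four screws are visible. I'll refine from this close view.

```bash
python3 - <<'E'
from h import *
J,CJ=load('J'); H,CH=load('H')
s=[dark(J,(u+150,v+60),7) for u,v in((122,59),(217,59),(207,246),(131,246))]; print(np.round(s,1).tolist())
sh=[[322.7,147.4],[375.9,144.6],[375.0,257.7],[328.4,260.0]]
for a,b in zip(s,sh): print(tri(CJ,a,CH,b))
P=onplane(CJ,s,.012); y=P[0]+P[1]-P[2]-P[3]; print('c',P.mean(0).round(4),'yaw %.2f'%(np.degrees(np.arctan2(y[1],y[0]))-90),[np.linalg.norm(P[i]-P[i-1]).round(4) for i in range(4)])
plan(list(P.mean(0)[:2])+[.028],np.degrees(np.arctan2(y[1],y[0]))-90,1)
E
```

```text
[[271.7, 118.9], [366.2, 119.1], [356.4, 306.9], [281.1, 306.6]]
(array([ 0.49424208, -0.35474147,  0.01185462]), array([2.69582771e-05]))
(array([ 0.55312467, -0.33557649,  0.0109626 ]), array([2.25129517e-05]))
(array([ 0.59854492, -0.47573988,  0.01168055]), array([7.85084034e-05]))
(array([ 0.5399416 , -0.49491863,  0.01151647]), array([0.00017659]))
c [ 0.5463 -0.4151  0.012 ] yaw 18.02 [np.float64(0.1469), np.float64(0.0617), np.float64(0.1471), np.float64(0.0616)]
turn/row [-0.     0.003  0.001] n 1
   [0.0019, -0.0002, 0.0329]
```

>>> {"op": "jog_arm", "data": {
  "turn": [
    [0,0.002,0],
    [0,0,0],
    [0,0,0],
    [0,0,0],
    [0,0,0],
    [0,0,0],
    [0,0,0],
    [0,0,0],
    [0,0,0],
    [0,0,0],
    [0,0,0],
    [0,0,0],
    [0,0,0],
    [0,0,0],
    [0,0,0],
    [0,0,0],
    [0,0,0]
  ],
  "delta_pos": [
    [0.002,0,0.008],
    [0,0,0.012],
    [0,0,0.008],
    [0,0,0.004],
    [0,0,0],
    [0,0,0],
    [0,0,0],
    [0,0,0],
    [0,0,0],
    [0,0,0],
    [0,0,0],
    [0,0,0],
    [0,0,0],
    [0,0,0],
    [0,0,0],
    [0,0,0],
    [0,0,0]
  ],
  "gripper": [0.085,0.085,0.085,0.085,0.085,0.07,0.055,0.04,0.03,0.02,0.015,0.01,0.01,0.01,0.01,0.01,0.01],
  "grip_force": 80
}}

```text
time: 14.22
tool_pos: [0.5454, -0.4141, 0.0275]
tcp_rot: [-1.844, -2.541, 0.001]
wrist_force: [-1.4, 0.4, 6.0]
width: 0.168
grip_force: 78.8
```

```bash
python3 - <<'E'
from h import *
s=pose(); print(s['torque'])
E
```

```text
t 14.22 p [ 0.5454 -0.4141  0.0275] yaw 18.07 z [-0.002   0.0011 -1.    ] F [-1.4  0.4  6. ] w 0.168 g 78.8
[0.10950329 0.19148235 0.03226937]
```

>>> {"op": "jog_arm", "data": {
  "turn": [
    [0,0,0],
    [0,0,0],
    [0,0,0],
    [0,0,0],
    [0,0,0],
    [0,0,0],
    [0,0,0],
    [0,0,0],
    [0,0,0],
    [0,0,0],
    [0,0,0],
    [0,0,0],
    [0,0,0],
    [0,0,0],
    [0,0,0],
    [0,0,0],
    [0,0,0],
    [0,0,0],
    [0,0,0],
    [0,0,0]
  ],
  "delta_pos": [
    [0,0,-0.005],
    [0,0,-0.01],
    [0,0,-0.02],
    [0,0,-0.03],
    [0.015,0.005,-0.035],
    [0.025,0.008,-0.01],
    [0.03,0.01,0],
    [0.03,0.01,0],
    [0.03,0.01,0],
    [0.03,0.01,0],
    [0.03,0.01,0],
    [0.03,0.01,0],
    [0.03,0.01,0],
    [0.03,0.01,0],
    [0.03,0.01,0],
    [0.03,0.01,0],
    [0.03,0.01,0],
    [0.03,0.01,0],
    [0.02,0.006,0],
    [0.005,0.001,0]
  ],
  "gripper": [0.01,0.01,0.01,0.01,0.01,0.01,0.01,0.01,0.01,0.01,0.01,0.01,0.01,0.01,0.01,0.01,0.01,0.01,0.01,0.01]
}}

```text
time: 15.88
tool_pos: [0.5461, 0.0368, 0.1376]
tcp_rot: [-1.839, -2.542, -0.001]
wrist_force: [-0.4, 1.3, -1.5]
width: 0.17
grip_force: 78.1
```

>>> {"op": "jog_arm", "data": {
  "turn": [
    [0,0,0.054],
    [0,0,0.055],
    [0,0,0.055],
    [0,0,0],
    [0,0,0],
    [0,0,0]
  ],
  "delta_pos": [
    [0,0,0],
    [0,0,0],
    [0,0,0],
    [0,0,0],
    [0,0,0],
    [0,0,0]
  ],
  "gripper": [0.01,0.01,0.01,0.01,0.01,0.01]
}}

```text
time: 16.38
tool_pos: [0.5466, 0.033, 0.1375]
tcp_rot: [-2.044, -2.382, 0.001]
wrist_force: [0.3, 0.2, -1.1]
width: 0.171
grip_force: 78.1
```

```bash
python3 - <<'E'
from h import *
I=shot('K'); cv2.imwrite('pics/K2.png',I[0:400,120:520]); plan([.5471,.0337,.09],8.66,1)
E
```

```text
t 16.38 p [0.5466 0.033  0.1375] yaw 8.73 z [-0.0028  0.0014 -1.    ] F [ 0.3  0.2 -1.1] w 0.171 g 78.1
turn/row [-0.003 -0.002  0.001] n 1
   [0.0005, 0.0007, 0.0475]
```

View pics/K2.png

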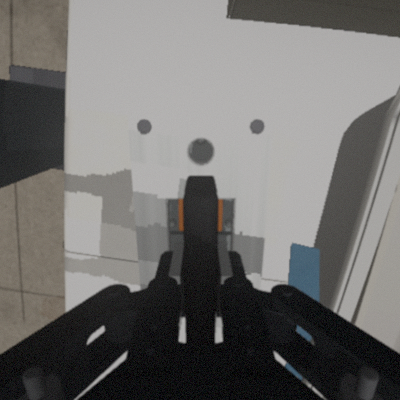

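The cover is held, with its far screws at K(265,127) and (377,127), and the wide hole at (321,151) shows the dark frame below. I'll check the cover's pose in the hand.

```bash
python3 - <<'E'
from h import *
K,CK=load('K')
s=[dark(K,u,9) for u in((265,127),(377,127))]; print(np.round(s,1).tolist())
for z in(.12,.122,.124):
    P=onplane(CK,s,z); d=P[1]-P[0]; a=np.arctan2(d[1],d[0]); m=P.mean(0); c=m[:2]-.0735*np.array([-np.sin(a),np.cos(a)]); print(z,'sep',np.linalg.norm(d).round(4),'yaw',np.degrees(a).round(2),'centre',c.round(4))
E
```

```text
[[263.8, 126.4], [376.7, 126.3]]
0.12 sep 0.0623 yaw 8.84 centre [0.5476 0.0317]
0.122 sep 0.0615 yaw 8.84 centre [0.5475 0.0318]
0.124 sep 0.0608 yaw 8.84 centre [0.5475 0.0319]
```

>>> {"op": "jog_arm", "data": {
  "turn": [
    [0,0,0.002],
    [0,0,0],
    [0,0,0],
    [0,0,0],
    [0,0,0],
    [0,0,0],
    [0,0,0],
    [0,0,0]
  ],
  "delta_pos": [
    [0.001,0,0.01],
    [0,0,0.015],
    [0,0,0.015],
    [0,0,0.012],
    [0,0,0.008],
    [0,0,0.003],
    [0,0,0],
    [0,0,0]
  ],
  "gripper": [0.01,0.01,0.01,0.01,0.01,0.01,0.01,0.01]
}}

```text
time: 17.1
tool_pos: [0.5467, 0.0345, 0.0747]
tcp_rot: [-2.048, -2.379, 0.0]
wrist_force: [0.7, -0.2, -1.7]
width: 0.175
grip_force: 78.1
```

```bash
python3 - <<'E'
from h import *
shot('L'); K,CK=load('L')
s=[dark(K,u,9) for u in((263.8,126.4),(376.7,126.3))]; print(np.round(s,1).tolist())
z=read_state()['tool_pos'][2]-.0275+.0118
P=onplane(CK,s,z); d=P[1]-P[0]; a=np.arctan2(d[1],d[0]); m=P.mean(0); c=m[:2]-.0735*np.array([-np.sin(a),np.cos(a)]); print(z,'sep',np.linalg.norm(d).round(4),'yaw',np.degrees(a).round(2),'centre',c.round(4))
E
```

```text
t 17.10 p [0.5467 0.0345 0.0747] yaw 8.56 z [-0.0023  0.0016 -1.    ] F [ 0.7 -0.2 -1.7] w 0.175 g 78.1
[[263.7, 126.5], [376.6, 126.6]]
0.05951688905630372 sep 0.0614 yaw 8.62 centre [0.5475 0.0333]
```

>>> {"op": "jog_arm", "data": {
  "turn": [
    [0,0,0],
    [0,0,0],
    [0,0,0],
    [0,0,0],
    [0,0,0],
    [0,0,0],
    [0,0,0]
  ],
  "delta_pos": [
    [-0.001,0,0.003],
    [0,0,0.003],
    [0,0,0.002],
    [0,0,0.002],
    [0,0,0.002],
    [0,0,0],
    [0,0,0]
  ],
  "gripper": [0.01,0.01,0.01,0.01,0.01,0.01,0.01]
}}

```text
time: 17.73
tool_pos: [0.5463, 0.0336, 0.0623]
tcp_rot: [-2.047, -2.378, 0.001]
wrist_force: [0.4, 0.5, -2.2]
width: 0.173
grip_force: 78.1
```

>>> {"op": "jog_arm", "data": {
  "turn": [
    [0,0,0],
    [0,0,0],
    [0,0,0],
    [0,0,0]
  ],
  "delta_pos": [
    [0,0,0.002],
    [0,0,0.002],
    [0,0,0],
    [0,0,0]
  ],
  "gripper": [0.01,0.01,0.01,0.01]
}}

```text
time: 18.07
tool_pos: [0.5463, 0.0336, 0.0583]
tcp_rot: [-2.047, -2.379, 0.001]
wrist_force: [0.4, 0.0, -2.5]
width: 0.172
grip_force: 78.1
```

>>> {"op": "jog_arm", "data": {
  "turn": [
    [0,0,0],
    [0,0,0],
    [0,0,0],
    [0,0,0],
    [0,0,0]
  ],
  "delta_pos": [
    [0,0,0.002],
    [0,0,0.002],
    [0,0,0.002],
    [0,0,0],
    [0,0,0]
  ],
  "gripper": [0.01,0.01,0.01,0.01,0.01]
}}

```text
time: 18.48
tool_pos: [0.5463, 0.0336, 0.0523]
tcp_rot: [-2.047, -2.378, 0.001]
wrist_force: [0.8, 0.7, -2.0]
width: 0.172
grip_force: 78.1
```

>>> {"op": "jog_arm", "data": {
  "turn": [
    [0,0,0],
    [0,0,0],
    [0,0,0],
    [0,0,0],
    [0,0,0]
  ],
  "delta_pos": [
    [0,0,0.002],
    [0,0,0.002],
    [0,0,0.001],
    [0,0,0],
    [0,0,0]
  ],
  "gripper": [0.01,0.01,0.01,0.01,0.01]
}}

```text
time: 18.9
tool_pos: [0.5464, 0.0336, 0.0474]
tcp_rot: [-2.047, -2.379, 0.001]
wrist_force: [0.6, 0.4, -2.7]
width: 0.175
grip_force: 78.1
```

>>> {"op": "jog_arm", "data": {
  "turn": [
    [0,0,0],
    [0,0,0],
    [0,0,0],
    [0,0,0]
  ],
  "delta_pos": [
    [0,0,0.001],
    [0,0,0.001],
    [0,0,0],
    [0,0,0]
  ],
  "gripper": [0.01,0.01,0.01,0.01]
}}

```text
time: 19.23
tool_pos: [0.5467, 0.0336, 0.0466]
tcp_rot: [-2.048, -2.379, 0.001]
wrist_force: [-3.9, 0.6, 5.0]
width: 0.172
grip_force: 79.1
```

```bash
python3 - <<'E'
from h import *
s=pose(); print(s['torque'])
E
```

```text
t 19.23 p [0.5467 0.0336 0.0466] yaw 8.56 z [-0.0025  0.0016 -1.    ] F [-3.9  0.6  5. ] w 0.172 g 79.1
[-0.05306773  0.46868351 -0.00238909]
```

>>> {"op": "jog_arm", "data": {
  "turn": [
    [0,0,0],
    [0,0,0],
    [0,0,0],
    [0,0,0]
  ],
  "delta_pos": [
    [0,-0.0006,0.0005],
    [0,-0.0004,0.0005],
    [0,0,0],
    [0,0,0]
  ],
  "gripper": [0.01,0.01,0.01,0.01]
}}

```text
time: 19.57
tool_pos: [0.5467, 0.0336, 0.0466]
tcp_rot: [-2.049, -2.38, -0.002]
wrist_force: [-2.3, 0.0, 8.8]
width: 0.17
grip_force: 79.7
```

```bash
python3 - <<'E'
from h import *
s=pose(); print(s['torque'])
E
```

```text
t 19.57 p [0.5467 0.0336 0.0466] yaw 8.55 z [-4.0e-04  1.8e-03 -1.0e+00] F [-2.3  0.   8.8] w 0.170 g 79.7
[ 0.09455006  0.44335256 -0.04061431]
```

>>> {"op": "jog_arm", "data": {
  "turn": [
    [0,0,0],
    [0,0,0],
    [0,0,0],
    [0,0,0]
  ],
  "delta_pos": [
    [0,-0.0005,0.0005],
    [0,-0.0003,0.0005],
    [0,0,0],
    [0,0,0]
  ],
  "gripper": [0.01,0.01,0.01,0.01]
}}

```text
time: 19.9
tool_pos: [0.5467, 0.0336, 0.0466]
tcp_rot: [-2.049, -2.381, -0.003]
wrist_force: [-4.5, 0.4, 13.4]
width: 0.177
grip_force: 80.3
```

```bash
python3 - <<'E'
from h import *
s=pose(); print(s['torque'])
E
```

```text
t 19.90 p [0.5467 0.0336 0.0466] yaw 8.55 z [ 0.0011  0.002  -1.    ] F [-4.5  0.4 13.4] w 0.177 g 80.3
[ 0.09849531  0.6582044  -0.01208925]
```

>>> {"op": "jog_arm", "data": {
  "turn": [
    [0,0,0],
    [0,0,0],
    [0,0,0]
  ],
  "delta_pos": [
    [0,-0.001,0],
    [0,0,0],
    [0,0,0]
  ],
  "gripper": [0.01,0.01,0.01]
}}

```text
time: 20.15
tool_pos: [0.5467, 0.0336, 0.0466]
tcp_rot: [2.049, 2.38, 0.006]
wrist_force: [-1.0, 1.3, 10.4]
width: 0.171
grip_force: 79.8
```

```bash
python3 - <<'E'
from h import *
s=pose(); print(s['torque']); cv2.imwrite('pics/sc1.png',vision.read_camera('scene')[130:260,210:340,::-1]); I=shot('M')
a=cv2.resize(cv2.imread('pics/sc1.png'),(390,390),interpolation=2); cv2.imwrite('pics/fin.png',np.hstack([a,I[5:395,130:520]]))
E
```

```text
t 20.15 p [0.5467 0.0336 0.0466] yaw 8.55 z [ 0.0033  0.0023 -1.    ] F [-1.   1.3 10.4] w 0.171 g 79.8
[ 0.18617818  0.24646169 -0.07808986]
t 20.20 p [0.5467 0.0336 0.0465] yaw 8.55 z [ 0.0032  0.0022 -1.    ] F [-0.9  2.   9.9] w 0.168 g 79.8
```

View pics/fin.png

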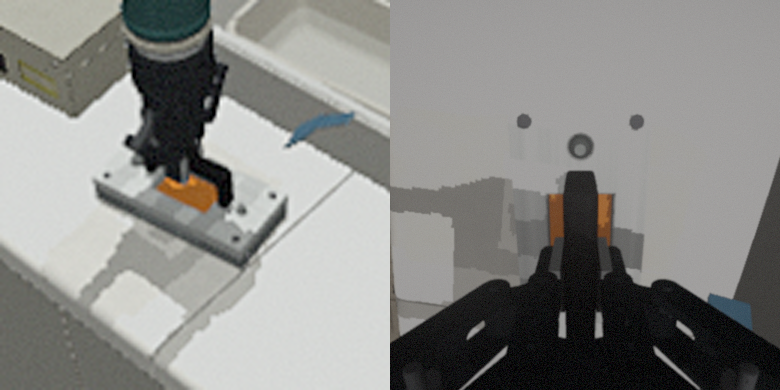

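The cover is seated flush: the thick dowel shows in the wide hole at (580,147) of the right half, with the orange glass under the window. Only the push is left to trim.

>>> {"op": "jog_arm", "data": {
  "turn": [
    [0,0,0],
    [0,0,0],
    [0,0,0],
    [0,0,0],
    [0,0,0],
    [0,0,0]
  ],
  "delta_pos": [
    [0,-0.0003,0.0007],
    [0,0,0],
    [0,0,0],
    [0,0,0],
    [0,0,0],
    [0,0,0]
  ],
  "gripper": [0.01,0.01,0.01,0.01,0.01,0.01]
}}

```text
time: 20.75
tool_pos: [0.5468, 0.0336, 0.0466]
tcp_rot: [2.049, 2.38, 0.007]
wrist_force: [-2.5, 1.5, 14.1]
width: 0.171
grip_force: 80.4
```

```bash
python3 - <<'E'
from h import *
for i in range(3): s=pose(); vision.read_camera('scene')
pose(); print(s['torque'])
E
```

```text
t 20.75 p [0.5468 0.0336 0.0466] yaw 8.55 z [ 0.0038  0.0023 -1.    ] F [-2.5  1.5 14.1] w 0.171 g 80.4
t 20.80 p [0.5468 0.0336 0.0466] yaw 8.55 z [ 0.0037  0.0023 -1.    ] F [-1.4  1.8 13.7] w 0.172 g 80.4
t 20.85 p [0.5468 0.0336 0.0466] yaw 8.55 z [ 0.0038  0.0023 -1.    ] F [-3.2  1.8 13.1] w 0.171 g 80.4
t 20.90 p [0.5468 0.0336 0.0466] yaw 8.56 z [ 0.0037  0.0023 -1.    ] F [-1.5  1.5 14.1] w 0.172 g 80.4
[0.20963353 0.48511002 0.10124573]
```

```bash
python3 -c "
from workcell import ticket
print(ticket.finish_job())"
```

```text
the job is handed in; nothing more can be done
None
```

I handed the job in at about 21 s: the glass lies flat in the pocket, the cover is seated over both dowels, and the gripper still holds it, pressing straight down with about 14 N at the wrist (about 16 N on the frame with the cover's weight).

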